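# Trip the guarded vial crimper

### The job

Crimp the vial that waits in the bench crimper: with a fingertip push the shuttle by its upright tab fully home against its stop, so that the vial stands under the crimping head. Then reach down through the window of the steel guard, press the trip lever all the way down, keep it down for about a second and let it come fully up again, without touching the guard. Grasp nothing, do not touch or lift the vials, and leave the other things on the bench where they are.

Things in the scene. Friction and masses are not known exactly. Their poses are not given: they have to be found in the camera images.
- shuttle (a joint): Aluminium shuttle (plate 131 x 46 x 10 mm, top 73 mm above the bench) on two rails along the crimper's +x. Value in m: 0 fully out towards the front, 0.060 fully home against its stop; it starts fully out. About 2 N of friction, more when pushed fast; stays where it is left. The vial stands in its nest and rides along.
- push_tab (a point): Middle of the front face of the shuttle's upright tab, 93 mm above the bench. The tab is a plate 40 wide, 8 thick, its top edge 108 mm above the bench, at the shuttle's front end, 105 mm in front of the vial. x axis = direction in which to push (crimper's +x), z up. In front of it only the rails and the deck, up to 63 mm above the bench.
- nest (a point): Centre of the floor of the round black vial pocket on the shuttle, 76 mm above the bench. Pocket 26 mm inside, 15 mm deep.
- trip_lever (a joint): Trip lever of the crimper. Value in rad: 0 up (at rest), 0.28 all the way down on its stop. A spring returns it: about 2 N on the pad's middle starts it, about 7 N brings it to the bottom. The crimping head comes down over the vial's cap as the lever goes down.
- lever_pad (a point): Middle of the upper face of the lever's ribbed rubber pad (40 along x, 36 mm across), under the guard window, 97 mm above the bench at rest. The lever is hinged 60 mm behind this point (crimper's +x) and the pad sinks about 17 mm when pressed all the way.
- guard_window (a point): Centre of the guard's window, in the plane of the guard's top face, 117 mm above the bench. The window measures 90 mm along its x and 80 mm along its y; the lever pad lies 20 mm below it, centred. x axis = crimper's +x, away from its front, z up: its yaw is the crimper's yaw.
- guard: Folded stainless steel guard over the trip lever, fixed on the crimper's deck: 150 long, 120 wide, 62 mm high, with the window in its flat top (borders 20 mm wide at the front and sides, 40 mm at the rear). Origin on the deck (55 mm above the bench) below the window's centre. Must not be touched.
- press: Bench vial crimper: white base 280 x 360 mm, 55 mm high, x = -130 (front, to the robot) to +150 mm; origin on the bench. Shuttle lane at y = +90 mm (left from the robot), guarded lever at y = -100 mm. The crimping head (172 to 336 mm above the bench) hangs at x = +20 to +80, y = +60 to +172 mm over the vial's home place (x = +50, y = +90 mm), from a grey column on its left (y = +136 to +172 mm).
- vial: Amber glass vial with an aluminium cap, 22.5 mm in diameter, 75 mm high, standing loose in the shuttle's nest. Origin: centre of its underside. Not to be touched.
- done_vial: A vial of the same kind, already crimped, standing loose on the crimper's deck between the lanes towards the rear. Origin: centre of its underside. Leave alone.
- reagent: Amber reagent bottle, 72 mm in diameter, 160 mm high, on the bench to the right of the crimper. Origin: centre of its underside. Leave alone.
- tube_rack: White foam rack, 110 x 150 x 50 mm, with six blue-capped tubes up to 116 mm high, on the bench to the left of the crimper. Origin: centre of its underside. Leave alone.

How it is judged:
By the outcome, as a careful person would: the job done as asked, in the order asked, and still so for the second after the job is handed in, with the robot touching nothing.
It also fails if it takes over 48 s, if anything falls off the work surface, if the arm or the gripper's body presses on something with over 40 N, if the wrist force passes 120 N, or if a joint passes its speed limit or range.

### The arm

A 6-joint arm with a two-finger parallel gripper is mounted at the origin on the work surface. World frame = base frame: x ahead of the robot, y to its left, z up, the work surface at z = 0. Lengths are in mm, angles in rad, forces in N, time in s.
With the tool pointing down it reaches from about 375 to 900 mm from the base axis. Payload 3.1 kg.
Tool frame: the origin (TCP) lies between the finger pads; the fingertips stand 19 mm ahead of it and the grasp point (between the pads) is the TCP; z points along the fingers, y is the line along which they close (so a half turn about z gives the same grasp; the last joint's range is limited). The gripper opens to 85 mm and grips with 20 to 120 N. Pads are 22 mm wide; open, the fingers measure 114 mm over their backs; the gripper's body (76 mm by 85 mm) begins 54 mm behind the grasp point. The pads swing forward as they close: fully open they stand 13 mm farther back than shut.
Start: joints at [1.097, 0.527, 1.433, -0, 1.181, -0.178], TCP at [182.15, 597.845, 250.31] pointing down, gripper open.
Joint ranges: [-3.08, 3.08], [-0.75, 2.2], [0.22, 2.44], [-1.43, 4.57], [0, 2.65], [-2.85, 2.85]. Speed limits (rad/s): [2.79, 2.79, 3.14, 3.14, 3.14, 3.14].

### API

Orientations are given as a unit quaternion [x, y, z, w].
In Python, from rig import r, optics gives the robot as it stands.
- The arm moves only by the tool servo_tool, never from a script. Its argument "plan" is one flat list of numbers, 7 for each row, row after row: the shift along the tool's x, y, z in mm, then the turn, a rotation vector about the tool's x, y, z in degrees, then the closure in counts, from 0 (fully open) to 255 (shut). In form: [x, y, z, rx, ry, rz, fingers, x, y, z, rx, ry, rz, fingers, ...]. A call has 1 to 12 rows; each row is the pose to reach, as a shift and turn from the pose commanded when the call began, along the tool's axes at that moment; what a row does not reach only later rows make up. A row lasts 1/10 s, in which the tool goes at most 50 mm and 8.59 degrees, less where a joint would pass 70% of its speed; a pose out of reach is approached as far as the arm can. A call with a gripper value outside its range is refused whole. The fingers move at their own pace and stop on an object; "squeeze" is the grip in N (left out, the last holds). Time passes only in rows, so rows that repeat a pose let the fingers close. It gives the time, the measured TCP pose, the force, the opening and the grip force at its end, in the units of the state.
- r.read_state(): the state, without advancing time (a new reading comes with each control period).
- optics.camera(name): name is "side" or "top" or "wrist"; returns the picture (420x560x3 uint8, blue, green, red); there is no depth.
- optics.calibration(name): a dict with "mtx" (3x3 intrinsics, pixels), "view" (4x4, takes a point from world to camera coordinates). Camera axes: x right, y down, z forward; pixel columns grow to the right and rows downward; lengths in mm; the calibration is good to about 2 mm. The wrist camera is an equidistant fisheye: a pixel r from the principal point sees the ray r / f radians off the axis. A picture is of the moment at which its call begins: read the wrist's pose just before it. calibration takes no time and is no camera call; for the wrist camera it gives the pose at the moment of the call.
- r.finish_job(): hands the job in; it is judged then, once.
The state is a dict: "time": time; "joint_positions": joint angles; "qd": joint speeds; "joint_torque": joint torques, N m; "ee_pos": TCP position; "tool_rot": TCP orientation; "force": force on the tool from outside, world axes, zero at the start; "torque": the same for the moment, N m; "opening": finger opening in mm; "finger_force": force on a finger pad.
Only numpy, scipy, OpenCV 4.12 (cv2) and the standard library are available. Lean on these libraries where they do the work, as an engineer would, in place of code of your own. Each camera call takes 0.05 s, during which the arm holds its last target. There are 200 camera calls.

## Working session

There is one attempt and no reset: what is moved stays moved. The work goes in short steps, Python scripts to look and compute and a tool call to move; the robot and the scene stay as the last step left them, time stands still between calls to the robot, and variables do not carry over. Pictures are saved under pics/ and viewed, at most 10 in all, crops included, and the job is handed in when it is done.

Besides the shell and the picture viewer there is one more tool, called after "Request:" by a JSON object that holds its "api" and its "payload". servo_tool: Moves the arm, as the interface text tells. Its arguments: {"type":"object","properties":{"plan":{"type":"array","items":{"type":"number"}},"squeeze":{"type":"number"}},"required":["plan"]}

```bash
mkdir -p pics; ls; python3 - <<'E'
from rig import r, optics
import cv2
s=r.read_state(); print(s)
for n in("top","side"):
    cv2.imwrite(f"pics/{n}0.png",optics.camera(n)); c=optics.calibration(n); print(c)
E
```

```text
pics
{'time': 0.0, 'joint_positions': array([ 1.09648256e+00,  5.28468348e-01,  1.43389403e+00,  6.64896308e-06,
        1.18139873e+00, -1.78486028e-01]), 'qd': array([-1.66168078e-03, -4.57034812e-04, -4.78352079e-04,  7.04186344e-04,
       -1.04138368e-03, -4.59966062e-05]), 'joint_torque': array([-4.35916099e-04, -4.42352736e+01, -1.78027779e+01, -9.50976641e-05,
        8.36717634e-03, -6.47472433e-06]), 'ee_pos': array([181.85792605, 597.25619741, 249.33486573]), 'tool_rot': array([ 1.47376268e-01,  9.89079906e-01, -1.02599698e-03, -3.50553086e-04]), 'force': array([-0.73218653, -0.41839933,  0.65806006]), 'torque': array([-0.01893212,  0.01568662,  0.04885847]), 'finger_force': 0.0, 'opening': 86.03905191311893}
{'mtx': array([[531.40341071,   0.        , 279.45858066],
       [  0.        , 531.40341071, 206.40272249],
       [  0.        ,   0.        ,   1.        ]]), 'view': array([[ 6.92115173e-02, -9.97588827e-01,  5.12814635e-03,
         2.14407830e-01],
       [-9.75117686e-01, -6.87359303e-02, -2.10762590e-01,
         6.27097940e+02],
       [ 2.10606893e-01,  9.58665245e-03, -9.77523827e-01,
         1.43110350e+03],
       [ 0.00000000e+00,  0.00000000e+00,  0.00000000e+00,
         1.00000000e+00]])}
{'mtx': array([[526.16000965,   0.        , 283.66551302],
       [  0.        , 526.16000965, 211.45393496],
       [  0.        ,   0.        ,   1.        ]]), 'view': array([[-8.11670522e-01, -5.84112639e-01,  1.84093759e-03,
         5.35016056e+02],
       [-4.25437082e-01,  5.89012906e-01, -6.87071383e-01,
         3.21738453e+02],
       [ 4.00242743e-01, -5.58458791e-01, -7.26587590e-01,
         9.51041648e+02],
       [ 0.00000000e+00,  0.00000000e+00,  0.00000000e+00,
         1.00000000e+00]])}
```

View pics/top0.png

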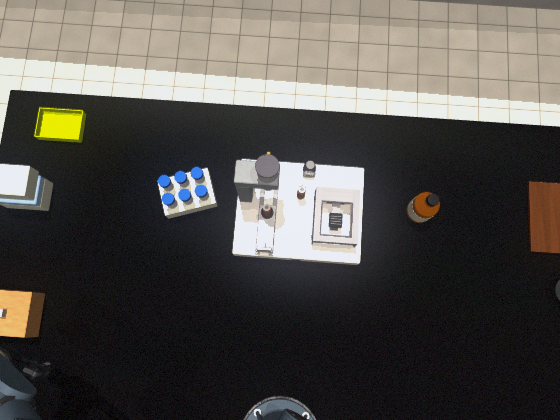

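View pics/side0.png

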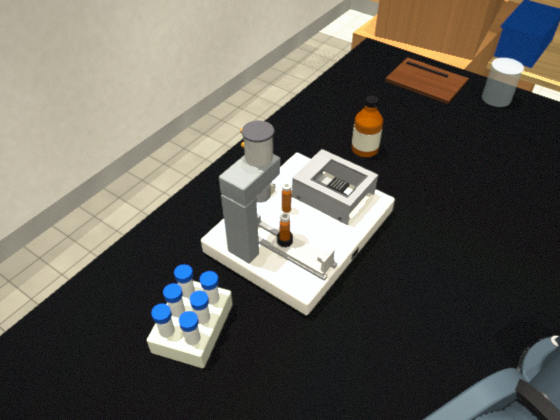

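The top view shows the crimper at about (235–365, 160–263), with the tab near (265, 250) and the guard window near (336, 217). The side view shows the tab near (327, 262). I'll enlarge both.

```bash
python3 - <<'E'
import cv2
a=cv2.imread("pics/top0.png")[150:270,228:372]; cv2.imwrite("pics/topc.png",cv2.resize(a,None,fx=5,fy=5,interpolation=cv2.INTER_CUBIC))
a=cv2.imread("pics/side0.png")[145:305,200:400]; cv2.imwrite("pics/sidec.png",cv2.resize(a,None,fx=3.75,fy=3.75,interpolation=cv2.INTER_CUBIC))
E
```

```text
(no output)
```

View pics/topc.png

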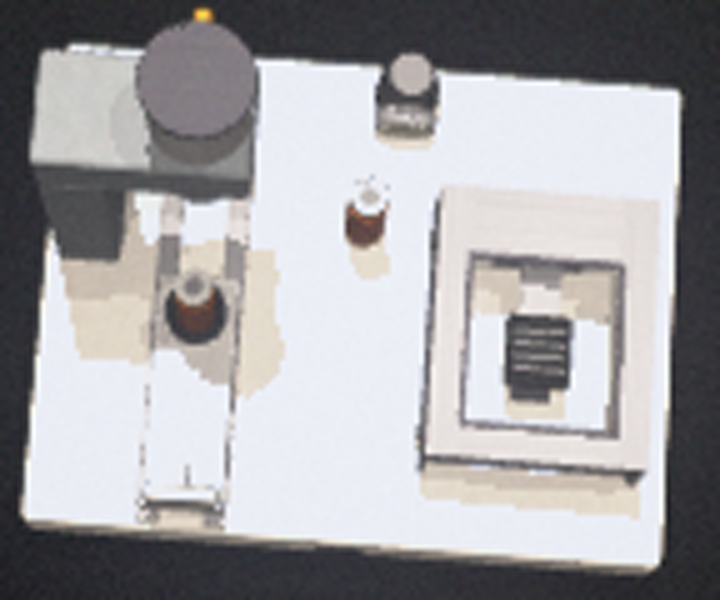

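View pics/sidec.png

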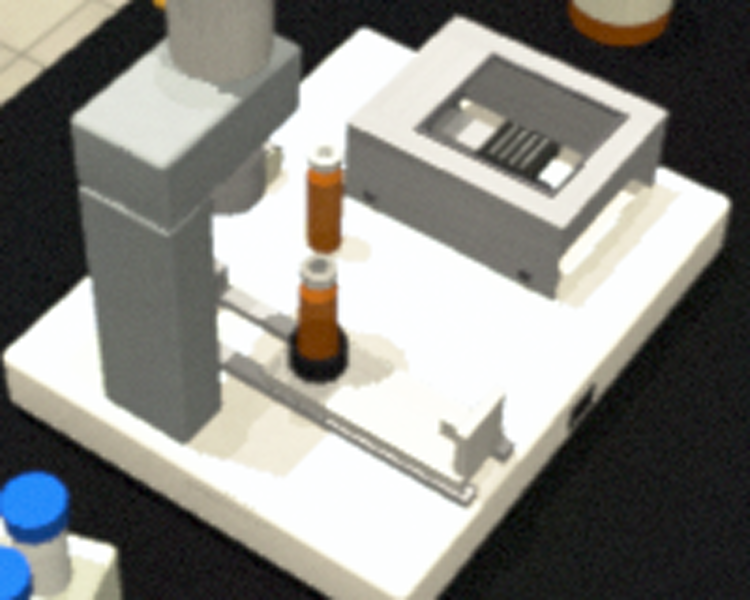

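The crops give clear window, guard and deck corners. I'll fit the crimper's planar pose to them in both views and check it on the tab and the pad.

```bash
cat > fit.py <<'E'
from rig import r, optics
import numpy as np
from scipy.optimize import least_squares
top=lambda u,v:((u+.5)/5-.5+228,(v+.5)/5-.5+150)
side=lambda u,v:((u+.5)/3.75-.5+200,(v+.5)/3.75-.5+145)
cal={n:optics.calibration(n) for n in("top","side")}
def proj(n,P):
    c=cal[n];p=c["view"][:3,:3]@P+c["view"][:3,3];q=c["mtx"]@p;return q[:2]/q[2]
# (camera, pixel, press-frame offset, relative to window?)
O=[]
for (x,y),t,s in [((45,40),(472,252),(417,130)),((45,-40),(628,264),(495,55)),((-45,-40),(618,437),(627,117)),((-45,40),(460,425),(555,197)),
 ((85,60),(443,187),(348,125)),((85,-60),(658,200),(460,17)),((-65,-60),(643,470),(665,118)),((-65,60),(425,458),(557,222))]:
    O+=[("top",top(*t),(x,y-100,117),1),("side",side(*s),(x,y-100,117),1)]
for (x,y),t in [((-130,180),(23,515)),((-130,-180),(660,560)),((150,-180),(682,90))]: O.append(("top",top(*t),(x,y,55),0))
def world(p,q,w):
    X,Y,a,wx=p; x,y,z=q; x+=w*wx; return np.array([X+x*np.cos(a)-y*np.sin(a),Y+x*np.sin(a)+y*np.cos(a),z])
res=lambda p:np.concatenate([proj(n,world(p,q,w))-u for n,u,q,w in O])
f=least_squares(res,[600,0,0,-20],loss="soft_l1",x_scale=[10,10,.1,10])
if __name__=="__main__":
    print(f.x,np.degrees(f.x[2])); print(np.round(f.fun.reshape(-1,2),1).tolist())
    for nm,q,w in [("tab",(-115,90,93),0),("tabtopL",(-115,110,108),0),("tabtopR",(-115,70,108),0),("nest",(-10,90,76),0),("vialtop",(-10,90,151),0),("pad",(0,-100,97),1),("window",(0,-100,117),1)]:
        P=world(f.x,q,w); t=proj("top",P);s=proj("side",P)
        print(nm,P.round(1),"topcrop",((t-[228,150])*5+2).round(),"sidecrop",((s-[200,145])*3.75+1.4).round())
E
python3 fit.py
```

```text
[ 6.15655563e+02 -1.18656990e+01 -8.83329039e-03 -2.44716632e+01] -0.5061102585693773
[[0.2, 1.8], [0.7, -0.3], [-1.7, 1.7], [-0.5, 0.5], [-1.4, -0.3], [-1.6, -0.2], [0.6, -0.3], [-1.3, -1.0], [-0.4, 0.1], [-1.0, -1.3], [0.3, 0.9], [-1.0, -0.6], [0.7, 1.0], [0.7, -1.8], [-0.3, -0.1], [1.3, 1.7], [-1.0, -0.0], [0.5, 1.1], [0.6, -1.4]]
tab [501.5  79.1  93. ] topcrop [179. 492.] sidecrop [471. 423.]
tabtopL [501.6  99.1 108. ] topcrop [142. 485.] sidecrop [451. 430.]
tabtopR [501.3  59.1 108. ] topcrop [216. 491.] sidecrop [493. 382.]
nest [606.5  78.2  76. ] topcrop [196. 310.] sidecrop [310. 354.]
vialtop [606.5  78.2 151. ] topcrop [193. 281.] sidecrop [310. 262.]
pad [ 590.3 -111.6   97. ] topcrop [538. 354.] sidecrop [518. 147.]
window [ 590.3 -111.6  117. ] topcrop [542. 348.] sidecrop [521. 123.]
```

```bash
cat > mv.py <<'E'
from rig import r
import numpy as np, sys
from scipy.spatial.transform import Rotation as R
def shift(target,yaw=np.pi):
    s=r.read_state(); A=R.from_quat(s["tool_rot"])
    x=np.array([np.cos(yaw),np.sin(yaw),0]); z=np.array([0,0,-1.]); B=R.from_matrix(np.c_[x,np.cross(z,x),z])
    print("t %.2f"%s["time"],"pos",s["ee_pos"].round(1),"F",s["force"].round(1),"open",round(s["opening"],1),"| tool shift",A.inv().apply(np.array(target)-s["ee_pos"]).round(1),"turn",(A.inv()*B).as_rotvec(degrees=True).round(2))
if __name__=="__main__":
    a=[float(v) for v in sys.argv[1:]]; shift(a[:3],np.radians(180-.5))
E
python3 mv.py 445 78 210
```

```text
t 0.10 pos [181.9 597.3 249.4] F [ 0.7  0.8 -0.2] open 85.4 | tool shift [-403.1 -419.9   40.1] turn [ -0.11  -0.04 -16.45]
```

Request:
{"api": "servo_tool", "payload": {"plan": [-10, -10, 1, 0, 0, -0.5, 255, -30, -31, 3, 0, 0, -1.5, 255, -60, -62, 6, 0, 0, -3, 255, -90, -94, 9, 0, 0, -4.5, 255, -120, -125, 12, 0, 0, -6, 255, -150, -156, 15, 0, 0, -7.5, 255, -180, -187, 18, 0, 0, -9, 255, -210, -218, 21, 0, 0, -10.5, 255, -240, -250, 24, 0, 0, -12, 255, -270, -281, 27, 0, 0, -13.5, 255, -295, -307, 30, 0, 0, -14.5, 255, -315, -328, 32, 0, 0, -15.5, 255]}}

```text
time: 1.3
ee_pos: [388.0, 189.6, 218.1]
tool_rot: [0.013, 1.0, -0.0, -0.0]
force: [0.4, 0.9, -0.5]
opening: -0.1
finger_force: 0.0
```

```bash
python3 mv.py 445 78 210
```

```text
t 1.30 pos [388.  189.6 218.1] F [ 0.4  0.9 -0.5] open -0.1 | tool shift [ -59.9 -110.1    8.2] turn [-0.04 -0.02 -0.98]
```

Request:
{"api": "servo_tool", "payload": {"plan": [-15, -25, 2, 0, 0, -0.3, 255, -30, -55, 4, 0, 0, -0.6, 255, -45, -85, 6, 0, 0, -0.9, 255, -58, -105, 8, 0, 0, -1, 255, -60, -110, 8, 0, 0, -1, 255, -60, -110, 8, 0, 0, -1, 255]}}

```text
time: 1.9
ee_pos: [444.5, 79.9, 210.2]
tool_rot: [0.005, 1.0, 0.0, -0.001]
force: [0.3, -0.3, 0.7]
opening: 0.1
finger_force: 0.0
```

```bash
python3 mv.py 465 78 130; python3 - <<'E'
from rig import r, optics
import cv2,json
c=optics.calibration("wrist"); a=optics.camera("wrist")
json.dump({k:c[k].tolist() for k in("mtx","view")},open("w1.json","w")); cv2.imwrite("pics/w1.png",a); print(c["mtx"],c["view"].round(2))
E
```

```text
t 1.90 pos [444.5  79.9 210.2] F [ 0.3 -0.3  0.7] open 0.1 | tool shift [-20.6  -1.7  80.1] turn [ 0.01 -0.06 -0.07]
[[325.1922621    0.         273.761649  ]
 [  0.         325.1922621  205.06737864]
 [  0.           0.           1.        ]] [[ 1.0000e-02  1.0000e+00 -0.0000e+00 -8.3530e+01]
 [ 9.6000e-01 -1.0000e-02  2.9000e-01 -4.5074e+02]
 [ 2.9000e-01 -0.0000e+00 -9.6000e-01  2.1135e+02]
 [ 0.0000e+00  0.0000e+00  0.0000e+00  1.0000e+00]]
```

View pics/w1.png

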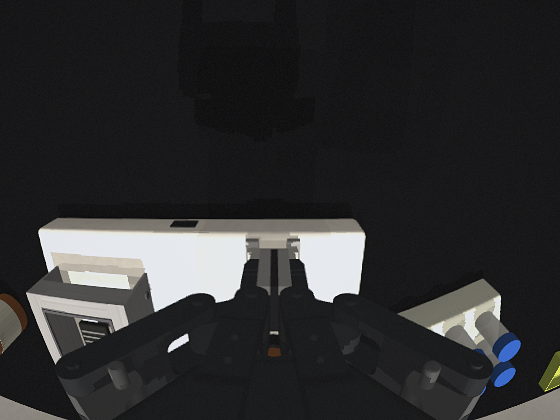

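The wrist view shows the deck's front at rows 219–235, columns 40–365. The rail ends and tab are near (273, 243), partly behind the fingers, and the guard is at the lower left. I'll project the model into it to compare.

```bash
cat > wproj.py <<'E'
import json,numpy as np,sys
from fit import world,f
def wp(c,P):
    V=np.array(c["view"]);M=np.array(c["mtx"]);p=V[:3,:3]@P+V[:3,3];t=np.arctan2(np.hypot(*p[:2]),p[2]);return M[:2,2]+M[0,0]*t*p[:2]/np.hypot(*p[:2])
E
python3 - <<'E'
from wproj import *
import cv2
c=json.load(open("w1.json")); print(np.linalg.inv(np.array(c["view"]))[:3,3])
for nm,q,w in [("deckFL",(-130,180,55),0),("deckFR",(-130,-180,55),0),("bFL",(-130,180,0),0),("bFR",(-130,-180,0),0),("tabL",(-115,110,108),0),("tabR",(-115,70,108),0),("gFL",(-65,-40,117),1),("gFR",(-65,-160,117),1),("wFL",(-45,-60,117),1),("wFR",(-45,-140,117),1)]:
    print(nm,wp(c,world(f.x,q,w)).round(1))
a=cv2.imread("pics/w1.png"); 
b=np.vstack([cv2.resize(a[205:285,20:180],None,fx=3.6,fy=3.6),cv2.resize(a[205:285,220:380],None,fx=3.6,fy=3.6)]); cv2.imwrite("pics/w1c.png",b)
E
```

```text
[369.72242888  79.95664173 334.24583845]
deckFL [368.6 236. ]
deckFR [ 37.1 231.4]
bFL [355.3 217.2]
bFR [ 62.3 215.9]
tabL [299.6 279.5]
tabR [249.5 279.6]
gFL [125.2 304.7]
gFR [ 26.6 291.2]
wFL [111.  320.5]
wFR [ 46.1 310.3]
```

View pics/w1c.png

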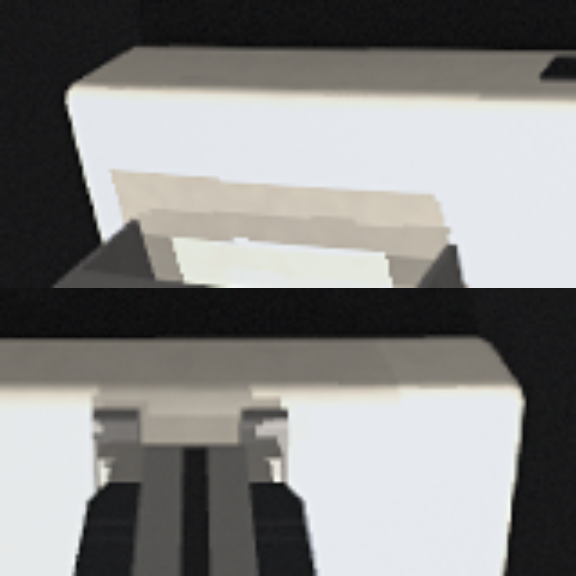

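The model agrees with the wrist view to about 2 mm: deck corners at (39, 231) and (365, 236), rail centre at column 273. I'll lower the shut fingers in front of the tab.

Request:
{"api": "servo_tool", "payload": {"plan": [-5, 0, 10, 0, 0, 0, 255, -10, -0.5, 30, 0, 0, 0, 255, -15, -1, 50, 0, 0, 0, 255, -20, -1, 70, 0, 0, 0, 255, -23, -1, 90, 0, 0, 0, 255, -24, -1, 103, 0, 0, 0, 255, -25, -1, 109, 0, 0, 0, 255, -25, -1, 109, 0, 0, 0, 255, -25, -1, 109, 0, 0, 0, 255]}}

```text
time: 2.85
ee_pos: [470.0, 80.1, 101.5]
tool_rot: [0.003, 1.0, 0.0, 0.0]
force: [-0.5, -0.6, 0.2]
opening: -0.0
finger_force: 0.0
```

Request:
{"api": "servo_tool", "payload": {"plan": [-4, 1, 0, 0, 0, 0, 255, -8, 1, 0, 0, 0, 0, 255, -12, 1, 0, 0, 0, 0, 255, -15, 1, 0, 0, 0, 0, 255, -18, 1, 0, 0, 0, 0, 255, -21, 1, 0, 0, 0, 0, 255, -24, 1, 0, 0, 0, 0, 255, -27, 1, 0, 0, 0, 0, 255, -30, 1, 0, 0, 0, 0, 255, -33, 1, 0, 0, 0, 0, 255, -37, 1, 0, 0, 0, 0, 255, -41, 1, 0, 0, 0, 0, 255]}}

```text
time: 4.05
ee_pos: [511.3, 80.3, 101.3]
tool_rot: [0.004, 1.0, 0.0, -0.0]
force: [-2.7, 0.6, 0.3]
opening: -0.1
finger_force: 1.1
```

Request:
{"api": "servo_tool", "payload": {"plan": [-4, 0, 0, 0, 0, 0, 255, -8, 0, 0, 0, 0, 0, 255, -12, 0, 0, 0, 0, 0, 255, -16, 0, 0, 0, 0, 0, 255, -20, 0, 0, 0, 0, 0, 255, -23, 0, 0, 0, 0, 0, 255, -26, 0, 0, 0, 0, 0, 255, -28, 0, 0, 0, 0, 0, 255, -30, 0, 0, 0, 0, 0, 255, -32, 0, 0, 0, 0, 0, 255, -34, 0, 0, 0, 0, 0, 255, -36, 0, 0, 0, 0, 0, 255]}}

```text
time: 5.25
ee_pos: [542.2, 80.1, 101.2]
tool_rot: [0.004, 1.0, -0.0, -0.006]
force: [-13.0, 0.1, 10.4]
opening: 0.0
finger_force: 6.5
```

Force is up to 13 N at x=542, which could be the stop. I'll check with a picture.

```bash
python3 - <<'E'
from rig import r, optics
import cv2,numpy as np
s=r.read_state();print(s["force"],s["ee_pos"])
from fit import proj,world,f
a=optics.camera("side");b=optics.camera("top")
cv2.imwrite("pics/s2.png",a);cv2.imwrite("pics/t2.png",b)
A=cv2.resize(a[145:305,200:300],None,fx=3.75,fy=3.75,interpolation=cv2.INTER_CUBIC)
B=cv2.resize(b[150:270,228:308],None,fx=5,fy=5,interpolation=cv2.INTER_CUBIC)
cv2.imwrite("pics/st2.png",np.hstack([A,B]))
for d in(0,30,50,60):
    for h in (91,151):
        P=world(f.x,(-10+d,90,h),0); t=proj("top",P);u=proj("side",P)
        print(d,h,"topcrop",((t-[228,150])*5+2).round(),"sidecrop",((u-[200,145])*3.75+1.4).round())
E
```

```text
[-12.98094264   0.09987195  10.41623709] [542.17872641  80.09625973 101.16389348]
0 91 topcrop [195. 304.] sidecrop [310. 337.]
0 151 topcrop [193. 281.] sidecrop [310. 262.]
30 91 topcrop [200. 252.] sidecrop [267. 312.]
30 151 topcrop [198. 227.] sidecrop [265. 238.]
50 91 topcrop [203. 217.] sidecrop [238. 297.]
50 151 topcrop [201. 190.] sidecrop [235. 222.]
60 91 topcrop [204. 199.] sidecrop [224. 289.]
60 151 topcrop [203. 172.] sidecrop [221. 214.]
```

View pics/st2.png

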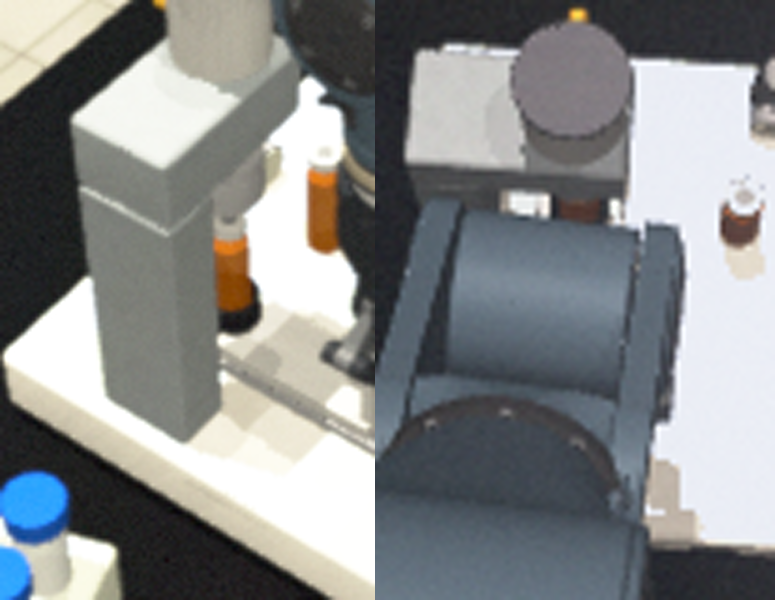

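The vial and nest moved about 87 crop pixels in the side view, which is 60 mm. The vial now stands under the head, so the shuttle is home. I'll give it a slight extra press to confirm, then back off and rise.

Request:
{"api": "servo_tool", "payload": {"plan": [-1, 0, 0, 0, 0, 0, 255, -2, 0, 0, 0, 0, 0, 255, -2, 0, 0, 0, 0, 0, 255]}}

```text
time: 5.65
ee_pos: [542.2, 80.1, 101.1]
tool_rot: [0.003, 1.0, -0.0, -0.008]
force: [-14.1, 0.7, 11.0]
opening: 0.1
finger_force: 7.0
```

Request:
{"api": "servo_tool", "payload": {"plan": [5, 0, 0, 0, 0, 0, 255, 15, 0, 0, 0, 0, 0, 255, 30, 0, 0, 0, 0, 0, 255, 45, 0, 0, 0, 0, 0, 255, 60, 0, 0, 0, 0, 0, 255, 65, 0, -10, 0, 0, 0, 255, 65, 0, -30, 0, 0, 0, 255, 65, 0, -60, 0, 0, 0, 255, 65, 0, -85, 0, 0, 0, 255, 65, 0, -100, 0, 0, 0, 255, 65, 0, -105, 0, 0, 0, 255]}}

```text
time: 6.75
ee_pos: [486.5, 80.3, 209.1]
tool_rot: [0.004, 1.0, -0.0, 0.004]
force: [1.2, -0.0, -0.7]
opening: 0.1
finger_force: 0.0
```

```bash
python3 mv.py 591 -112 205
```

```text
t 6.75 pos [486.5  80.3 209.1] F [ 1.2 -0.  -0.7] open 0.1 | tool shift [-106.  -191.4    5. ] turn [-0.03  0.43  0.05]
```

Request:
{"api": "servo_tool", "payload": {"plan": [-5, -12, 1, 0, 0, 0, 255, -20, -40, 2, 0, 0, 0, 255, -35, -70, 3, 0, 0, 0, 255, -55, -100, 4, 0, 0, 0, 255, -75, -130, 5, 0, 0, 0, 255, -90, -160, 5, 0, 0, 0, 255, -101, -180, 5, 0, 0, 0, 255, -106, -191, 5, 0, 0, 0, 255, -106, -191, 5, 0, 0, 0, 255, -106, -191, 5, 0, 0, 0, 255, -106, -191, 5, 0, 0, 0, 255]}}

```text
time: 7.85
ee_pos: [587.6, -110.1, 201.0]
tool_rot: [0.003, 1.0, 0.0, -0.001]
force: [-0.2, 0.3, -0.2]
opening: 0.3
finger_force: 0.0
```

```bash
python3 mv.py 591 -112 205; python3 - <<'E'
from rig import r, optics
import cv2,json
from wproj import *
c=optics.calibration("wrist"); a=optics.camera("wrist"); b=optics.camera("side")
json.dump({k:c[k].tolist() for k in("mtx","view")},open("w2.json","w")); cv2.imwrite("pics/w2.png",a)
cv2.imwrite("pics/s3.png",b)
for nm,q,w in [("gFL",(-65,-40,117),1),("gFR",(-65,-160,117),1),("wFL",(-45,-60,117),1),("wFR",(-45,-140,117),1),("wRL",(45,-60,117),1),("wRR",(45,-140,117),1),("deckFL",(-130,180,55),0),("deckFR",(-130,-180,55),0)]:
    print(nm,wp(c,world(f.x,q,w)).round(1))
a=cv2.copyMakeBorder(a,0,0,0,0,0)
cv2.imwrite("pics/w2s.png",np.hstack([cv2.resize(a[150:420,170:390],None,fx=2,fy=2),cv2.resize(b[145:265,270:390],None,fx=2.6,fy=4.5)]))
E
```

```text
t 7.85 pos [ 587.6 -110.1  201. ] F [-0.2  0.3 -0.2] open 0.3 | tool shift [-3.4 -1.9 -4. ] turn [ 0.05 -0.09  0.11]
gFL [364.7 130.1]
gFR [180.8 129.8]
wFL [333.9 159.4]
wFR [211.4 159.2]
wRL [326.4 280.8]
wRR [218.7 280.6]
deckFL [539.5 104.8]
deckFR [177.4  78.3]
```

View pics/w2s.png

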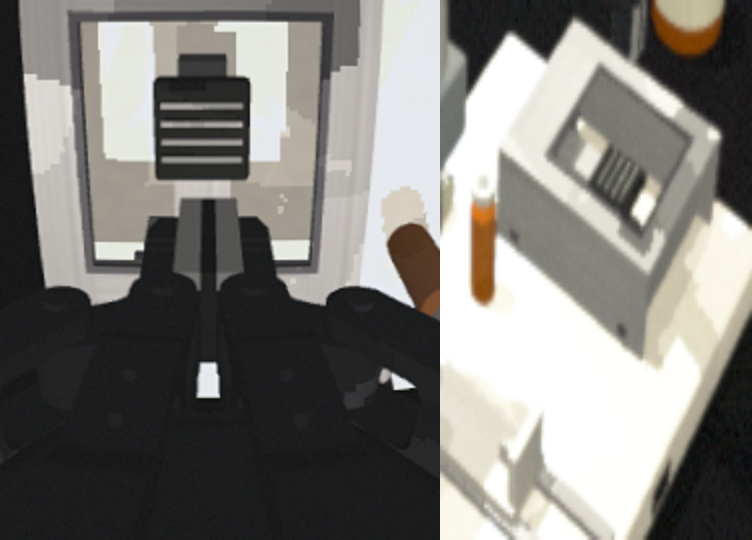

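The window is centred within about 1 mm of the prediction: its corners are at about (205, 157), (336, 156), (214, 286) and (329, 285). The pad centre is at (271, 214). The done vial is upright and the shuttle's tab is at home. Next is the descent to just above the pad.

Request:
{"api": "servo_tool", "payload": {"plan": [-3, -2, 4, 0, 0, 0, 255, -4, -2, 14, 0, 0, 0, 255, -4, -2, 28, 0, 0, 0, 255, -4, -2, 44, 0, 0, 0, 255, -4, -2, 58, 0, 0, 0, 255, -4, -2, 68, 0, 0, 0, 255, -4, -2, 74, 0, 0, 0, 255, -4, -2, 77, 0, 0, 0, 255, -4, -2, 79, 0, 0, 0, 255, -4, -2, 79, 0, 0, 0, 255]}}

```text
time: 8.95
ee_pos: [592.7, -113.5, 122.5]
tool_rot: [0.004, 1.0, -0.0, 0.0]
force: [0.1, 0.5, -0.0]
opening: 0.3
finger_force: 0.0
```

Request:
{"api": "servo_tool", "payload": {"plan": [1, 1, 3, 0, 0, 0, 255, 1, 1, 5, 0, 0, 0, 255, 1, 1, 7, 0, 0, 0, 255, 1, 1, 9, 0, 0, 0, 255, 1, 1, 11, 0, 0, 0, 255, 1, 1, 13, 0, 0, 0, 255, 1, 1, 15, 0, 0, 0, 255, 1, 1, 17, 0, 0, 0, 255, 1, 1, 18, 0, 0, 0, 255, 1, 1, 19, 0, 0, 0, 255]}}

```text
time: 9.95
ee_pos: [591.3, -112.3, 103.3]
tool_rot: [0.004, 1.0, 0.0, -0.0]
force: [-3.9, 0.1, 6.0]
opening: -0.0
finger_force: 3.1
```

Request:
{"api": "servo_tool", "payload": {"plan": [0, 0, 1, 0, 0, 0, 255, 0, 0, 2, 0, 0, 0, 255, 0, 0, 3, 0, 0, 0, 255, 0, 0, 4, 0, 0, 0, 255, 0, 0, 5, 0, 0, 0, 255, 0, 0, 5, 0, 0, 0, 255]}}

```text
time: 10.55
ee_pos: [591.6, -112.4, 100.7]
tool_rot: [0.004, 1.0, -0.0, 0.0]
force: [-6.8, 0.8, 18.5]
opening: -0.1
finger_force: 9.5
```

Request:
{"api": "servo_tool", "payload": {"plan": [0, 0, 0.5, 0, 0, 0, 255, 0, 0, 0.5, 0, 0, 0, 255, 0, 0, 0.5, 0, 0, 0, 255, 0, 0, 0.5, 0, 0, 0, 255, 0, 0, 0.5, 0, 0, 0, 255, 0, 0, 0.5, 0, 0, 0, 255, 0, 0, 0.5, 0, 0, 0, 255, 0, 0, 0.5, 0, 0, 0, 255, 0, 0, 0.5, 0, 0, 0, 255, 0, 0, 0.5, 0, 0, 0, 255]}}

```text
time: 11.55
ee_pos: [591.6, -112.3, 100.6]
tool_rot: [0.004, 1.0, -0.0, 0.0]
force: [-7.0, 1.1, 20.2]
opening: 0.5
finger_force: 10.6
```

Request:
{"api": "servo_tool", "payload": {"plan": [0, 0, -2, 0, 0, 0, 255, 0, 0, -5, 0, 0, 0, 255, 0, 0, -9, 0, 0, 0, 255, 0, 0, -13, 0, 0, 0, 255, 0, 0, -18, 0, 0, 0, 255, 0, 0, -24, 0, 0, 0, 255, 0, 0, -35, 0, 0, 0, 255, 0, 0, -50, 0, 0, 0, 255, 0, 0, -70, 0, 0, 0, 255, 0, 0, -95, 0, 0, 0, 255, 0, 0, -115, 0, 0, 0, 255, 0, 0, -120, 0, 0, 0, 255]}}

```text
time: 12.75
ee_pos: [593.6, -113.0, 221.0]
tool_rot: [0.004, 1.0, -0.001, 0.003]
force: [0.0, -1.1, 0.3]
opening: -0.0
finger_force: 0.0
```

Request:
{"api": "servo_tool", "payload": {"plan": [10, 0, -10, 0, 0, 0, 255, 35, 0, -15, 0, 0, 0, 255, 65, 0, -20, 0, 0, 0, 255, 90, 0, -20, 0, 0, 0, 255, 105, 0, -20, 0, 0, 0, 255, 110, 0, -20, 0, 0, 0, 255, 110, 0, -20, 0, 0, 0, 255]}}

```text
time: 13.45
ee_pos: [480.7, -111.3, 237.6]
tool_rot: [0.004, 1.0, 0.0, -0.0]
force: [0.1, 0.6, 0.0]
opening: 0.1
finger_force: 0.0
```

```bash
python3 - <<'E'
from rig import r, optics
import cv2,numpy as np
b=optics.camera("side");a=cv2.imread("pics/side0.png")
cv2.imwrite("pics/fin.png",np.hstack([cv2.resize(x[140:310,200:400],None,fx=2,fy=3) for x in(a,b)]))
s=r.read_state();print(s["time"],s["force"],s["ee_pos"])
E
```

```text
13.5 [-0.49210869 -0.03193221  0.30238715] [ 481.67762451 -111.61168676  237.73503089]
```

View pics/fin.png

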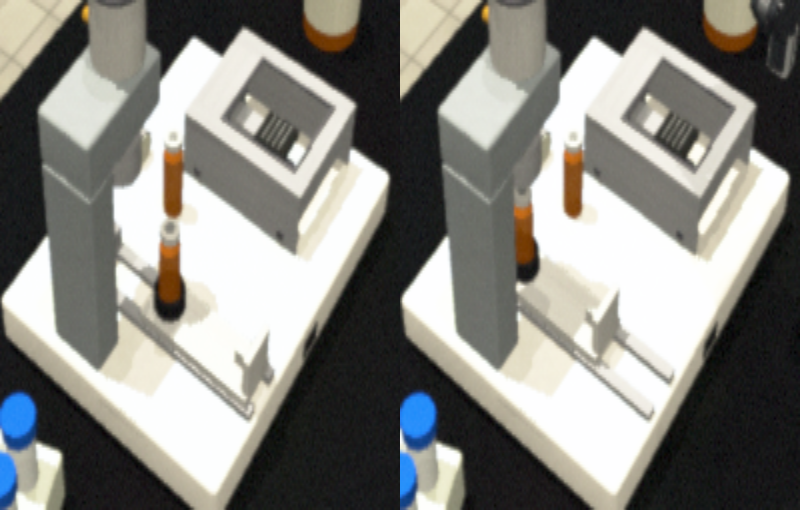

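Before (left) and after (right): the tab moved from (255, 365) to (603–400, 328), so the shuttle stayed home with the vial upright under the head. The lever pad is back up and looks the same as before. Nothing else in the crop moved, and the robot is clear, so I'm handing in.

```bash
python3 -c "
from rig import r
print(r.finish_job())"
```

```text
the job is handed in; nothing more can be done
None
```

The shuttle is fully home with the vial under the crimping head; I pressed the trip lever onto its stop, held it for just over a second and let it come fully up, with no sign of contact with the guard, and handed the job in at about 13.5 s.

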